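Slide a bracelet blank over the table edge, pick it up and lay it across the fire brick

ROBOT

A 7-joint arm with a two-finger parallel gripper is mounted at the origin on a cart in front of the work surface, level with it; the furniture and walls round the work are solid. World frame = base frame: x ahead of the robot, y to its left, z up, the work surface at z = 0. Lengths are in m, angles in degrees, forces in N, time in s.
With the tool pointing down it reaches from about 0.4 to 0.85 m from the base axis. Payload 4.5 kg.
Tool frame: the origin (TCP) lies midway between the tips of the shut fingers; the grasp point (between the pads) lies 19 mm behind it; z points along the fingers, y is the line along which they close (so a half turn about z gives the same grasp; the last joint's range is limited). The gripper opens to 88 mm and grips with 3 to 60 N. Pads are 18 mm wide; open, the fingers measure 123 mm over their backs; the gripper's body (75 mm by 187 mm) begins 45 mm behind the grasp point.
Start: joints at [-71.688, 39.483, -11.15, 89.685, 9.013, 51.709, -12.324], TCP at [0.176, 0.6, 0.239] pointing down, gripper open.
Joint ranges: [-172.22, 172.22], [-26.19, 119.32], [-84.43, 86.54], [7.71, 146.69], [-57.33, 237.33], [2.42, 119.75], [-152.13, 152.13]. Speed limits (degrees/s): [147.25, 147.25, 180, 180, 180, 180, 180].

INTERFACE

Orientations are given as a 3x3 rotation matrix whose columns are the frame's x, y, z axes.
In Python, from cell import status, eyes, order gives the robot as it stands.
- The arm moves only by the tool jog_arm, never from a script. Its argument "deltas" is a list that holds one entry, the list of rows, each a list of 4 numbers: the shift along the tool's x, y, z in units of 30 mm (1.0 is 30 mm), then the turn about the tool's z in units of 5 degrees (1.0 is 5 degrees). In form: [[[dx, dy, dz, spin], ...]]. A call has 1 to 20 rows; each row shifts and turns the commanded pose from where the row before left it, along the tool's axes as they then stand; what a row does not reach is not made up. A row lasts 1/12 s, in which the tool goes at most 41.7 mm and 7.16 degrees, less where a joint would pass 70% of its speed; a pose out of reach is approached as far as the arm can. A call is refused whole if a number of a shift passes 1 or a number of a turn 1, either way. A call with a gripper value outside its range is refused whole. "fingers" is the opening, from 0 (shut) to 1 (fully open), set as the call begins (left out, the last holds). The fingers move at their own pace and stop on an object; the grip force is fixed at half the most. Time passes only in rows, so rows that do not move let the fingers close. It gives the time, the measured TCP pose, the force, the opening and the grip force at its end, in the units of the state.
- status.get_state(): the state, without advancing time (a new reading comes with each control period).
- eyes.read_camera(name): name is "scene" or "top"; returns the picture (384x512x3 uint8, red, green, blue); there is no depth.
- eyes.calibration(name): a dict with "fx", "fy", "cx", "cy" (pixels), "camera_from_world" (4x4, takes a point from world to camera coordinates). Camera axes: x right, y down, z forward; pixel columns grow to the right and rows downward; lengths in m; the calibration is good to about 2 mm. A picture is of the moment at which its call begins. calibration takes no time and is no camera call.
- order.finish_job(): hands the job in; it is judged then, once.
The state is a dict: "t": time; "qpos": joint angles; "qvel": joint speeds; "effort": joint torques, N m; "ee_pos": TCP position; "orientation": TCP orientation; "force": force on the tool from outside, world axes, zero at the start; "wrist_torque": the same for the moment, N m; "width": opening from 0.0 (shut) to 1.0 (fully open); "gripper_force": force on a finger pad.
Only numpy, scipy, OpenCV 4.12 (cv2) and the standard library are available. Lean on these libraries where they do the work, as an engineer would, in place of code of your own. Each camera call takes 0.05 s, during which the arm holds its last target. There are 200 camera calls.

TASK

The thin metal bracelet blank lies too flat on the table to be picked up. Slide it along the table to the left-hand edge until about a quarter of it or a little more sticks out, pick it up by that overhanging end, and lay it flat and squarely across the middle of the fire brick, over the brick's shorter width, so that both ends overhang alike. Do not let it fall off the table, and leave the brick, the sanding block and the small dapping cube where they are.

Things in the scene. Friction and masses are not known exactly. Their poses are not given: they have to be found in the camera images.
- blank_center (a point): Centre of the bracelet blank (half-way through its thickness): a plain flat strip of bright, pale aluminium, 170 mm long (its x axis), 30 mm wide (y axis), 3 mm thick (z axis, up), about 45 g, rounded corners of 5 mm and a fine dark line scribed across the middle of its top. It starts flat on the table, its x axis pointing roughly to the left (world +y, within 0.2 rad). It balances over an edge until its centre passes the edge.
- blank_end (a point): Middle of the blank's end face that points to the left edge of the table, 85 mm from blank_center along the blank's +x axis, half-way through its thickness.
- table_edge (a point): A point on the upper left edge of the wooden table. The edge is straight and runs parallel to world x through this point; the table top (z = 0) ends there and beyond it (greater y) is free space; the table top is 38 mm thick.
- brick_top (a point): Centre of the top face of the scorched pale fire brick, a block 107 mm along its x axis (the shorter width, across which the blank is laid; it points roughly to the left, world +y, within 0.25 rad), 135 mm along its y axis and 30 mm high, about 0.5 kg, standing loose on the table. The blank laid centrally overhangs by 31 mm at both sides.
- brick: The same fire brick; origin at the centre of its underside, axes as for brick_top.
- sanding: Loose sanding block, a bystander, 42 x 72 x 24 mm, wood below and dark grit on top, on the right of the brick; origin at the centre of its underside.
- dapping: Loose brass-coloured dapping cube with round hollows, a bystander, 42 mm a side, beyond the blank; origin at the centre of its underside.
- blank: The same bracelet blank; origin at the centre of its underside, axes as for blank_center.
There are look-alikes about, which are no part of the job. What is meant by the brick is not pink, and is the larger of those in its own colour.

How it is judged (in metres and radians):
On the way, in this order (a step that is already met when the one before it is completed fails the run):
1. the blank lies flat on the table with its end at least 30 mm past the left edge and its centre still on the table (world y of blank_end above 0.42 m and world y of blank_center below 0.389 m and height (world z) of blank_center between -0.001 and 0.005 m and angle between blank_center's own z axis and vertical below 0.06 rad), for 0.2 s.
2. the blank is held in the fingers by that end (within 50 mm of it), clear of the table (height (world z) of blank_center above 0.035 m and distance between the grasp point and blank_end below 0.05 m and contact force between the fingers and blank above 0.5 N), for 0.2 s.
At the end, for the whole second after the job is handed in: The released blank rests flat (tilt under 0.06 rad) and still on the brick, its centre within 12 mm of the brick's centre and its length within 0.15 rad of the brick's x axis (shorter width); brick, sanding block and dapping cube each within 20 mm of their starts (horizontal distance between blank_center and brick_top below 0.012 m and angle between the x axis of blank_center and the x axis of brick, either way round below 0.15 rad and z of blank_center in the frame of brick_top between -0.002 and 0.006 m and angle between blank_center's own z axis and vertical below 0.06 rad and linear speed of blank below 0.02 m/s and distance of each of brick, sanding, dapping from where it was at the start of the episode below 0.02 m); the robot touches nothing.
It fails at once if the blank falls off the table (height (world z) of blank_center below -0.03 m).
It fails at once if the brick is pushed more than 30 mm (distance of brick from where it was at the start of the episode above 0.03 m).
It fails at once if the sanding block or the dapping cube is pushed more than 30 mm (distance of any of sanding, dapping from where it was at the start of the episode above 0.03 m).
It also fails if it takes over 61 s, if anything falls off the work surface, if the arm or the gripper's body presses on something with over 40 N, if the wrist force passes 120 N, or if a joint passes its speed limit or range.

## Working session

There is one attempt and no reset: what is moved stays moved. The work goes in short steps, Python scripts to look and compute and a tool call to move; the robot and the scene stay as the last step left them, time stands still between calls to the robot, and variables do not carry over. Pictures are saved under pics/ and viewed, at most 10 in all, crops included, and the job is handed in when it is done.

Besides the shell and the picture viewer there is one more tool, called after ">>>" in YAML: its name, and indented under it one key for each argument. jog_arm: Moves the arm, as the interface text tells. Its arguments: {"type":"object","properties":{"deltas":{"type":"array","items":{"type":"array","items":{"type":"array","items":{"type":"number"}}}},"fingers":{"type":"number"}},"required":["deltas"]}

```bash
mkdir -p pics; cat > h.py <<'E'
import numpy as np, cv2
from cell import status, eyes, order
def shot(n,f):
    im=eyes.read_camera(n); cv2.imwrite(f'pics/{f}.png',im[...,::-1]); return im
def ray(n,uv,z):
    c=eyes.calibration(n); T=np.linalg.inv(c['camera_from_world'])
    uv=np.atleast_2d(uv).astype(float)
    d=np.c_[(uv[:,0]-c['cx'])/c['fx'],(uv[:,1]-c['cy'])/c['fy'],np.ones(len(uv))]@T[:3,:3].T
    o=T[:3,3]; return o+d*((z-o[2])/d[:,2])[:,None]
E
python3 - <<'E'
from h import *
for n in('top','scene'):
    shot(n,n+'0'); c=eyes.calibration(n); print(n,c['fx'],np.linalg.inv(c['camera_from_world']).round(3))
s=status.get_state(); print(s)
E
```

```text
top 401.8081080140933 [[ 2.800e-02 -9.980e-01  5.800e-02  4.820e-01]
 [-1.000e+00 -2.800e-02  3.000e-03  2.900e-02]
 [-1.000e-03 -5.800e-02 -9.980e-01  1.397e+00]
 [ 0.000e+00  0.000e+00  0.000e+00  1.000e+00]]
scene 379.8447914877393 [[-0.964  0.178 -0.196  0.797]
 [ 0.265  0.644 -0.717  0.893]
 [-0.002 -0.744 -0.668  0.843]
 [ 0.     0.     0.     1.   ]]
{'t': 0.1, 'qpos': array([-71.68852544,  39.53047796, -11.14311087,  89.73817992,
         9.0138068 ,  51.71153699, -12.32499966]), 'qvel': array([-0.01562913, -0.22988018,  0.07337493, -0.17431947, -0.13704487,
       -0.06637912,  0.03354239]), 'effort': array([-2.40911657e-03, -5.28495526e+01, -1.27140865e+00, -1.53834969e+01,
       -5.25740383e-02,  1.91638661e-03,  3.62641356e-05]), 'ee_pos': array([0.17610598, 0.59907511, 0.23796987]), 'orientation': array([[-9.59451175e-01,  2.81874685e-01, -3.23564320e-04],
       [ 2.81874823e-01,  9.59449707e-01, -1.68620302e-03],
       [-1.64854254e-04, -1.70903411e-03, -9.99998526e-01]]), 'force': array([ 0.43824006,  0.38674786, -0.01571569]), 'wrist_torque': array([-0.00345477,  0.01457082, -0.0517589 ]), 'gripper_force': 0.0, 'width': 0.9973951970540789}
```

View pics/top0.png

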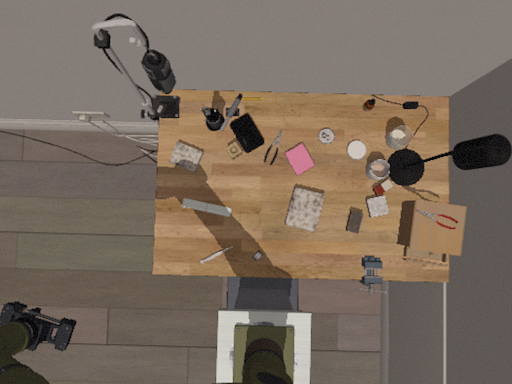

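View pics/scene0.png

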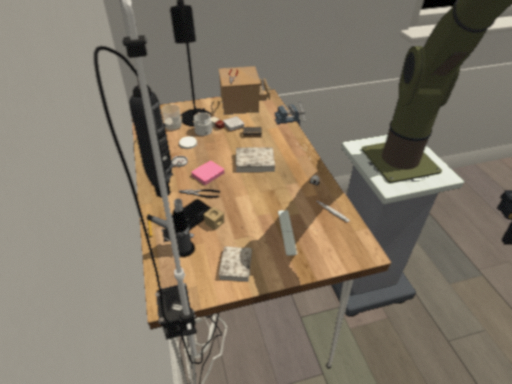

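Top view: the blank is at (206,208), the left table edge at u≈155, the dapping cube at (234,149) and the sanding block at (354,220). There are four brick candidates:
- (305,208) is large, pale and scorched.
- (186,155) is pale and scorched but smaller.
- (300,158) is pink.
- (377,206) is a small pale block.

The brick meant is (305,208), because it is not pink and is the larger of the pale scorched pair.

```bash
python3 - <<'E'
from h import *
im=cv2.imread('pics/top0.png')
crop=im[120:250,145:345]; cv2.imwrite('pics/crop.png',cv2.resize(crop,None,fx=4,fy=4,interpolation=cv2.INTER_CUBIC))
hsv=cv2.cvtColor(im,cv2.COLOR_BGR2HSV)
m=((hsv[...,1]<70)&(hsv[...,2]>70)).astype('uint8')
m=cv2.morphologyEx(m,cv2.MORPH_CLOSE,np.ones((3,3)))
for nm,(u,v),z in(('blank',(206,208),.003),('brick',(305,208),.03),('small',(186,155),.03)):
    w=np.zeros_like(m); r=32; w[v-r:v+r,u-r:u+r]=m[v-r:v+r,u-r:u+r]
    cs,_=cv2.findContours(w,cv2.RETR_EXTERNAL,cv2.CHAIN_APPROX_NONE)
    c=max(cs,key=cv2.contourArea); R=cv2.minAreaRect(c); b=cv2.boxPoints(R)
    P=ray('top',b,z); print(nm,R,P[:,:2].round(3).tolist(),P.mean(0).round(4),[np.linalg.norm(P[i]-P[i-1]).round(3) for i in(1,2)])
g=hsv[225:265,140:170,1].astype(int); print(hsv[230,145:165].tolist())
print('edge',ray('top',[[155,200],[155,230],[156,200]],0).round(4))
print(ray('top',[[234,149],[354,220]],0.03).round(3))
E
```

```text
blank ((206.18411254882812, 206.95306396484375), (49.79350662231445, 9.516847610473633), 12.264772415161133) [[0.499, 0.302], [0.531, 0.296], [0.499, 0.126], [0.467, 0.132]] [0.4992 0.2144 0.003 ] [np.float64(0.033), np.float64(0.173)]
brick ((304.44427490234375, 209.0116729736328), (32.1170539855957, 39.293766021728516), 14.74356460571289) [[0.449, -0.055], [0.579, -0.086], [0.554, -0.192], [0.424, -0.161]] [ 0.5014 -0.1234  0.03  ] [np.float64(0.134), np.float64(0.109)]
small ((185.74136352539062, 156.39654541015625), (28.411386489868164, 22.469135284423828), 21.801406860351562) [[0.65, 0.346], [0.723, 0.32], [0.689, 0.228], [0.617, 0.254]] [0.6699 0.2869 0.03  ] [np.float64(0.077), np.float64(0.098)]
[[17, 45, 114], [18, 51, 114], [19, 49, 115], [16, 53, 115], [16, 48, 111], [16, 58, 115], [16, 54, 113], [17, 48, 112], [20, 49, 109], [15, 88, 159], [15, 94, 187], [14, 96, 184], [15, 97, 181], [15, 97, 177], [13, 94, 176], [16, 101, 174], [15, 97, 182], [15, 92, 182], [14, 97, 182], [15, 98, 182]]
edge [[0.5184 0.3936 0.    ]
 [0.4146 0.3891 0.    ]
 [0.5185 0.3901 0.    ]]
[[ 0.7    0.122  0.03 ]
 [ 0.469 -0.292  0.03 ]]
```

View pics/crop.png

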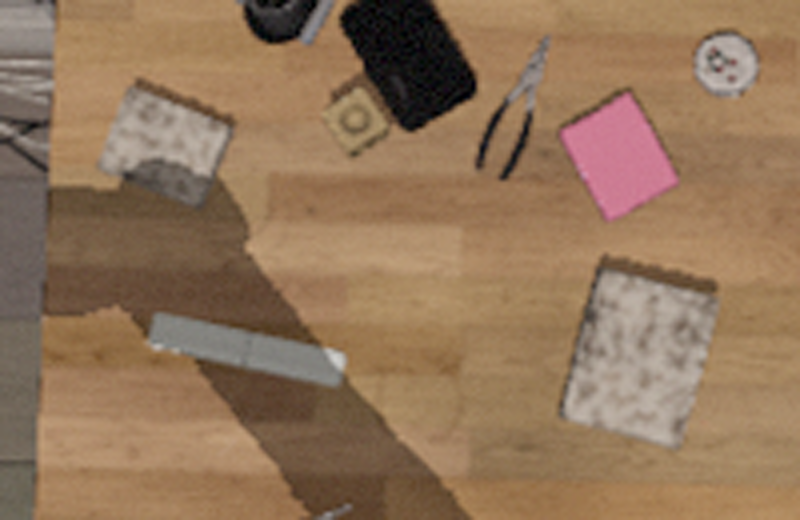

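The crop confirms it: the mottled pale brick at top-view (305,208), about 109x134 mm, is the one meant. The other mottled one at (186,155) is only about 77x98 mm. The blank is centred at (0.499, 0.214) with its x axis about 10.6° off +y. First I spin the tool to line up with it.

>>> jog_arm:
  deltas:
    - [[0,0,0,1],[0,0,0,1],[0,0,0,1],[0,0,0,1],[0,0,0,1],[0,0,0,1],[0,0,0,1],[0,0,0,1],[0,0,0,1],[0,0,0,1],[0,0,0,1],[0,0,0,1],[0,0,0,1],[0,0,0,1],[0,0,0,1],[0,0,0,1],[0,0,0,0.8],[0,0,0,0]]
  fingers: 0.1

```text
t: 1.6
ee_pos: [0.1759, 0.5994, 0.2382]
orientation: [[0.181, 0.983, 0.0], [0.983, -0.181, -0.001], [-0.001, 0.0, -1.0]]
force: [-0.2, -0.1, 0.8]
width: 0.103
gripper_force: 0.0
```

>>> jog_arm:
  deltas:
    - [[-0.75,0.68,0,0],[-0.75,0.68,0,0],[-0.75,0.68,0,0],[-0.75,0.68,0,0],[-0.75,0.68,0,0],[-0.75,0.68,0,0],[-0.75,0.68,0,0],[-0.75,0.68,0,0],[-0.75,0.68,0,0],[-0.75,0.68,0,0],[-0.75,0.68,0,0],[-0.75,0.68,0,0],[-0.75,0.68,0,0],[-0.75,0.68,0,0],[-0.75,0.68,0,0],[-0.75,0.68,0,0],[-0.75,0.68,0,0],[-0.75,0.68,0,0],[-0.75,0.68,0,0],[0,0,0,0]]

```text
t: 3.27
ee_pos: [0.4837, 0.1027, 0.239]
orientation: [[0.187, 0.982, 0.003], [0.982, -0.187, -0.003], [-0.003, 0.004, -1.0]]
force: [0.3, 0.1, 0.2]
width: 0.102
gripper_force: 0.0
```

```bash
cat >> h.py <<'E'
def to(x,y,z,yaw=None):
    "shift to a world TCP point in tool axes, 30 mm units; turn to tool-y yaw (deg) in 5 deg units"
    s=status.get_state(); R=s['orientation']; cur=np.degrees(np.arctan2(R[1,1],R[0,1]))
    print('t',round(s['t'],2),'tcp',s['ee_pos'].round(4),'yaw',cur.round(2),'F',s['force'].round(1),'w',round(s['width'],3),'q7',s['qpos'][6].round(1))
    print('shift',(R.T@(np.array([x,y,z])-s['ee_pos'])/.03).round(2),'spin',None if yaw is None else ((cur-yaw)/5).round(2))
E
python3 -c "
from h import *
to(.478,.104,.05,-10.6)"
```

```text
t 3.27 tcp [0.4837 0.1027 0.239 ] yaw -10.8 F [0.3 0.1 0.2] w 0.102 q7 -21.4
shift [ 0.02 -0.22  6.3 ] spin -0.04
```

>>> jog_arm:
  deltas:
    - [[0,-0.2,0.8,0],[0,0,0.8,0],[0,0,0.8,0],[0,0,0.8,0],[0,0,0.8,0],[0,0,0.8,0],[0,0,0.8,0],[0,0,0.8,0],[0,0,0.6,0],[0,0,0.3,0],[0,0,0,0],[0,0,0,0]]

```text
t: 4.27
ee_pos: [0.4745, 0.1107, 0.0198]
orientation: [[0.179, 0.984, -0.0], [0.984, -0.179, 0.0], [0.0, -0.0, -1.0]]
force: [-0.6, 0.7, 0.4]
width: 0.098
gripper_force: 0.0
```

```bash
python3 - <<'E'
from h import *
to(.478,.104,.0015,-10.6)
im=shot('scene','s1'); c=eyes.calibration('scene')
cv2.imwrite('pics/s1c.png',cv2.resize(im[170:300,220:370,::-1],None,fx=4,fy=4,interpolation=cv2.INTER_CUBIC))
E
```

```text
t 4.27 tcp [0.4745 0.1107 0.0198] yaw -10.32 F [-0.6  0.7  0.4] w 0.098 q7 -19.4
shift [-0.2   0.16  0.61] spin 0.06
```

View pics/s1c.png

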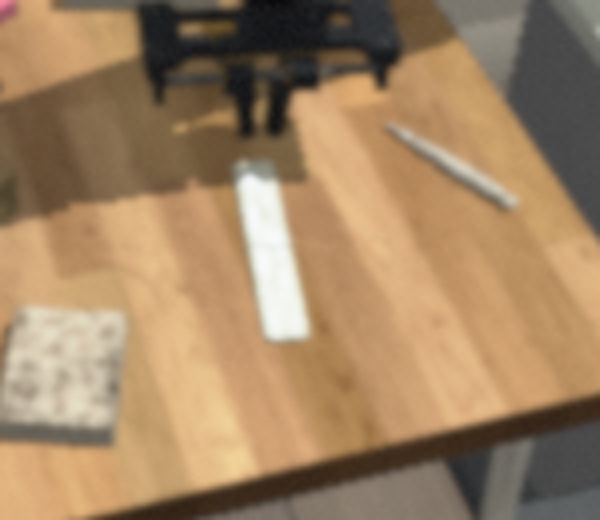

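The enlarged scene view shows the two fingertips just behind the blank's near end (crop 255,165), about in line with it. I lower and push.

>>> jog_arm:
  deltas:
    - [[0,0.15,0.3,0],[0,0,0.2,0],[0,0,0.11,0],[0,0,0,0],[0,0,0,0]]

```text
t: 4.73
ee_pos: [0.4788, 0.1096, 0.0013]
orientation: [[0.18, 0.984, -0.0], [0.984, -0.18, 0.0], [-0.0, -0.0, -1.0]]
force: [0.8, 0.1, 0.2]
width: 0.099
gripper_force: 0.0
```

```bash
python3 -c "
from h import *
to(.505,.26,.0015,-10.6)"
```

```text
t 4.73 tcp [0.4788 0.1096 0.0013] yaw -10.37 F [0.8 0.1 0.2] w 0.099 q7 -19.2
shift [ 5.09 -0.04 -0.01] spin 0.05
```

>>> jog_arm:
  deltas:
    - [[0.2,0,0,0],[0.2,0,0,0],[0.2,0,0,0],[0.2,0,0,0],[0.2,0,0,0],[0.2,0,0,0],[0.2,0,0,0],[0.2,0,0,0],[0.2,0,0,0],[0.2,0,0,0],[0.2,0,0,0],[0.2,0,0,0],[0.2,0,0,0],[0.2,0,0,0],[0.2,0,0,0],[0.1,0,0,0],[0.05,0,0,0],[0,0,0,0]]

```text
t: 6.23
ee_pos: [0.4961, 0.2031, 0.0014]
orientation: [[0.18, 0.984, 0.0], [0.984, -0.18, 0.0], [0.0, 0.0, -1.0]]
force: [-0.6, 0.3, 0.3]
width: 0.099
gripper_force: 0.0
```

```bash
python3 -c "
from h import *
to(.505,.26,.0015,-10.6)
im=shot('top','t2'); s=shot('scene','s2')
a=cv2.resize(im[150:260,110:260,::-1],(600,440)); b=cv2.resize(s[190:300,220:370,::-1],(600,440)) 
cv2.imwrite('pics/c2.png',cv2.resize(np.hstack([a,b]),(800,293)))"
```

```text
t 6.23 tcp [0.4961 0.2031 0.0014] yaw -10.34 F [-0.6  0.3  0.3] w 0.099 q7 -24.6
shift [ 1.92 -0.05 -0.  ] spin 0.05
```

View pics/c2.png

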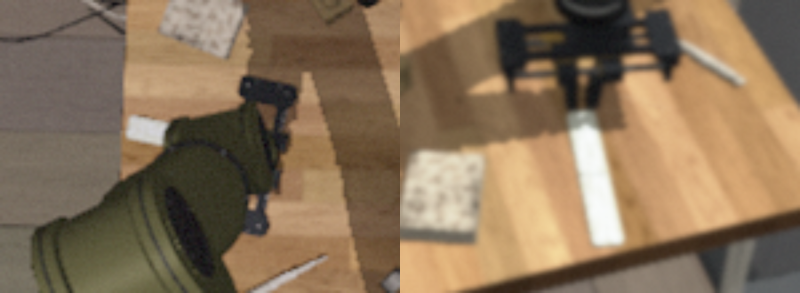

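The blank is sliding straight ahead of the fingers. Its far end is at panel (126,128), so y≈0.385, just short of the edge. I keep pushing.

>>> jog_arm:
  deltas:
    - [[0.2,0,0,0],[0.2,0,0,0],[0.2,0,0,0],[0.2,0,0,0],[0.2,0,0,0],[0.2,0,0,0],[0.2,0,0,0],[0.2,0,0,0],[0.15,0,0,0],[0.1,0,0,0],[0.05,0,0,0],[0,0,0,0],[0,0,0,0]]

```text
t: 7.42
ee_pos: [0.5063, 0.2585, 0.0014]
orientation: [[0.18, 0.984, -0.0], [0.984, -0.18, -0.0], [-0.0, 0.0, -1.0]]
force: [-0.2, -0.2, 0.3]
width: 0.1
gripper_force: 0.0
```

```bash
cat > m.py <<'E'
from h import *
def meas(n,tag,z=.003):
    im=shot(n,tag); hsv=cv2.cvtColor(im,cv2.COLOR_RGB2HSV)
    m=((hsv[...,1]<60)&(hsv[...,2]>125)).astype('uint8')
    cs,_=cv2.findContours(m,cv2.RETR_EXTERNAL,cv2.CHAIN_APPROX_NONE)
    for c in cs:
        if cv2.contourArea(c)<60: continue
        P=ray(n,c[:,0],z)[:,:2]
        if not((.40<P[:,0].mean()<.62)&(.2<P[:,1].mean()<.46)): continue
        R=cv2.minAreaRect((P*1000).astype('float32')); print(n,R, (cv2.boxPoints(R)/1000).round(4).tolist())
E
python3 -c "
from m import *
to(.505,.26,.0015,-10.6)
meas('top','t3'); meas('scene','s3')"
```

```text
t 7.42 tcp [0.5063 0.2585 0.0014] yaw -10.38 F [-0.2 -0.2  0.3] w 0.1 q7 -27.9
shift [ 0.04 -0.05 -0.  ] spin 0.04
top ((536.385009765625, 425.8608703613281), (32.82997131347656, 32.76923751831055), 77.59188842773438) [[0.5169000029563904, 0.4133000075817108], [0.5489000082015991, 0.40630000829696655], [0.555899977684021, 0.438400000333786], [0.5238999724388123, 0.4453999996185303]]
scene ((509.6849060058594, 371.5141906738281), (101.31133270263672, 204.41334533691406), 0.18064123392105103) [[0.4587000012397766, 0.47360000014305115], [0.4593999981880188, 0.26910001039505005], [0.560699999332428, 0.2694999873638153], [0.5600000023841858, 0.4738999903202057]]
```

The end is at about (0.540, 0.441). I push 6 mm further, back off and rise.

>>> jog_arm:
  deltas:
    - [[0.1,0,0,0],[0.1,0,0,0],[0,0,0,0],[0,0,0,0],[-0.2,0,0,0],[-0.3,0,0,0],[-0.3,0,-0.2,0],[0,0,-0.6,0],[0,0,-0.8,0],[0,0,-0.8,0],[0,0,-0.8,0],[0,0,-0.8,0],[0,0,0,0],[0,0,0,0]]
  fingers: 0.1

```text
t: 8.68
ee_pos: [0.5037, 0.24, 0.1229]
orientation: [[0.181, 0.983, 0.002], [0.983, -0.181, 0.001], [0.001, 0.002, -1.0]]
force: [-0.1, 0.5, 0.3]
width: 0.101
gripper_force: 0.0
```

```bash
python3 -c "
from m import *
to(.539,.432,.12,-10.6)
meas('top','t4'); meas('scene','s4')
im=cv2.imread('pics/s4.png'); cv2.imwrite('pics/s4c.png',cv2.resize(im[180:310,220:370],None,fx=4,fy=4,interpolation=cv2.INTER_CUBIC))
"
```

```text
t 8.68 tcp [0.5037 0.24   0.1229] yaw -10.45 F [-0.1  0.5  0.3] w 0.101 q7 -28.2
shift [ 6.51 -0.    0.1 ] spin 0.03
scene ((512.0910034179688, 373.3955078125), (101.01002502441406, 199.89341735839844), 1.7591654062271118) [[0.4584999978542328, 0.4717000126838684], [0.46470001339912415, 0.2718999981880188], [0.5655999779701233, 0.2750000059604645], [0.559499979019165, 0.4747999906539917]]
```

View pics/s4c.png

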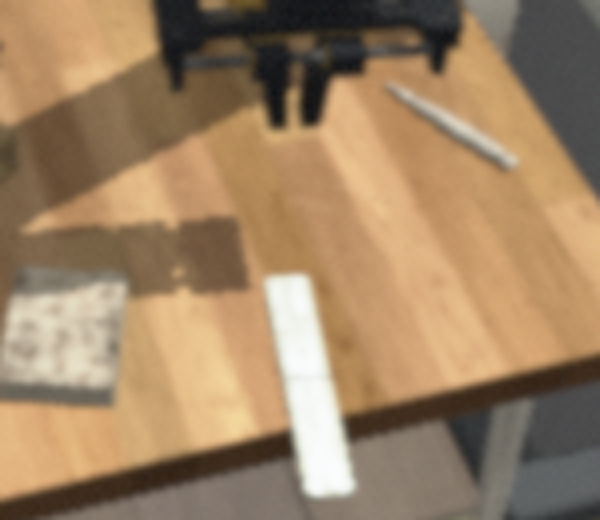

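The blank lies flat with about a third sticking out. Its scribed line at crop (307,378) is still on the table, and its ends are at (330,493) and (285,275). A brighter mask will give its pose.

```bash
python3 -c "
from h import *
im=cv2.imread('pics/s4.png'); hsv=cv2.cvtColor(im,cv2.COLOR_BGR2HSV)
m=((hsv[...,1]<45)&(hsv[...,2]>185)).astype('uint8')
w=np.zeros_like(m); w[240:310,280:315]=m[240:310,280:315]
w=cv2.morphologyEx(w,cv2.MORPH_CLOSE,np.ones((3,3)))
c=max(cv2.findContours(w,0,1)[0],key=cv2.contourArea)
P=ray('scene',c[:,0],.003)[:,:2]; R=cv2.minAreaRect((P*1000).astype('float32')); print(R,cv2.boxPoints(R))
print(ray('scene',[[220+330/4,180+493/4],[220+285/4,180+275/4],[220+307/4,180+378/4]],.003))
"
```

```text
((527.9656372070312, 359.5160827636719), (169.72048950195312, 31.37944221496582), 79.58893585205078) [[497.19922 278.88818]
 [528.062   273.21765]
 [558.73206 440.14398]
 [527.86926 445.8145 ]]
[[0.54312271 0.44293183 0.003     ]
 [0.51203588 0.27608733 0.003     ]
 [0.52723826 0.36031273 0.003     ]]
```

>>> jog_arm:
  deltas:
    - [[0.5,0,0,0],[0.8,0,0,0],[0.8,0,0,0],[0.8,0,0,0],[0.8,0,0,0],[0.8,0,0,0],[0.8,0,0,0],[0.6,0,0,0],[0.4,0,0,0],[0.15,0,0,0],[0,0,0,0],[0,0,0,0]]
  fingers: 0.65

```text
t: 9.78
ee_pos: [0.5375, 0.4297, 0.1203]
orientation: [[0.181, 0.984, -0.002], [0.984, -0.181, -0.002], [-0.002, -0.001, -1.0]]
force: [0.4, 0.1, 0.1]
width: 0.649
gripper_force: 0.0
```

```bash
python3 -c "
from h import *
to(.5407,.4293,-.0175,-10.4)"
```

```text
t 9.78 tcp [0.5375 0.4297 0.1203] yaw -10.42 F [0.4 0.1 0.1] w 0.649 q7 -41.1
shift [0.02 0.11 4.59] spin -0.0
```

>>> jog_arm:
  deltas:
    - [[0,0.1,0.5,0],[0,0,0.5,0],[0,0,0.5,0],[0,0,0.5,0],[0,0,0.5,0],[0,0,0.5,0],[0,0,0.5,0],[0,0,0.5,0],[0,0,0.4,0],[0,0,0.2,0],[0,0,0,0],[0,0,0,0]]

```text
t: 10.78
ee_pos: [0.541, 0.4308, -0.0166]
orientation: [[0.18, 0.984, 0.0], [0.984, -0.18, 0.0], [0.0, 0.0, -1.0]]
force: [1.3, 0.2, -0.5]
width: 0.646
gripper_force: 0.0
```

```bash
python3 -c "
from h import *
to(.5407,.4293,-.0175,-10.4)
im=shot('scene','s5')
cv2.imwrite('pics/s5c.png',cv2.resize(im[180:310,220:370,::-1],None,fx=4,fy=4,interpolation=cv2.INTER_CUBIC))
"
```

```text
t 10.78 tcp [ 0.541   0.4308 -0.0166] yaw -10.37 F [ 1.3  0.2 -0.5] w 0.646 q7 -39.5
shift [-0.05 -0.    0.03] spin 0.01
```

View pics/s5c.png

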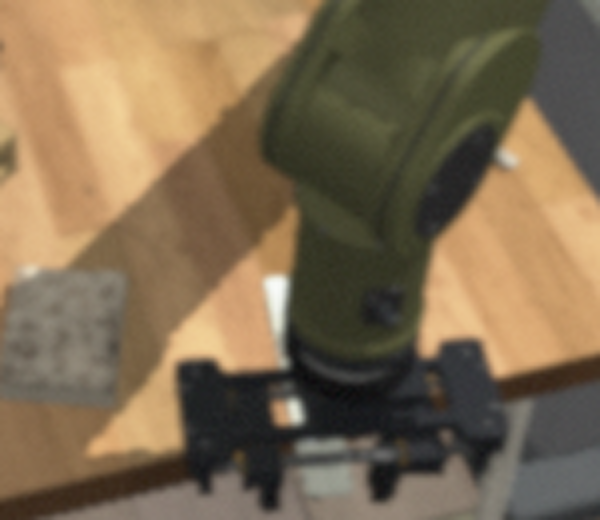

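The fingers straddle the overhanging end (crop 328,480). I close and lift a little.

>>> jog_arm:
  deltas:
    - [[0,0,0,0],[0,0,0,0],[0,0,0,0],[0,0,0,0],[0,0,0,0],[0,0,0,0],[0,0,0,0],[0,0,0,0],[0,0,0,0],[0,0,0,0]]
  fingers: 0

```text
t: 11.67
ee_pos: [0.541, 0.431, -0.0165]
orientation: [[0.18, 0.984, 0.0], [0.984, -0.18, 0.0], [0.0, 0.0, -1.0]]
force: [0.0, 1.4, 0.8]
width: 0.327
gripper_force: 30.0
```

>>> jog_arm:
  deltas:
    - [[0,0,-0.1,0],[0,0,-0.2,0],[0,0,-0.3,0],[0,0,-0.3,0],[0,0,-0.4,0],[0,0,-0.4,0],[0,0,-0.4,0],[0,0,-0.4,0],[0,0,-0.4,0],[0,0,-0.4,0],[0,0,-0.4,0],[0,0,-0.3,0],[0,0,0,0],[0,0,0,0],[0,0,0,0]]

```text
t: 12.92
ee_pos: [0.5403, 0.4305, 0.1028]
orientation: [[0.18, 0.984, -0.001], [0.984, -0.18, -0.001], [-0.001, -0.001, -1.0]]
force: [-0.3, 0.1, -0.9]
width: 0.325
gripper_force: 30.0
```

```bash
python3 -c "
from h import *
to(.5407,.4293,.12,-13)
a=shot('scene','s6');b=shot('top','t6')
a=cv2.resize(a[170:320,220:370,::-1],(400,400),interpolation=2);b=cv2.resize(b[130:250,110:230,::-1],(400,400),interpolation=2)
cv2.imwrite('pics/c6.png',np.hstack([a,b]))
"
```

```text
t 12.92 tcp [0.5403 0.4305 0.1028] yaw -10.37 F [-0.3  0.1 -0.9] w 0.325 q7 -40.8
shift [-0.04  0.02 -0.57] spin 0.53
```

View pics/c6.png

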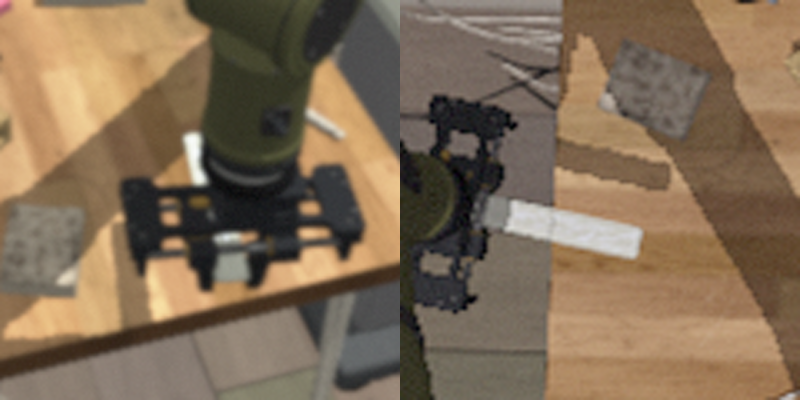

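The blank is held level by its end. I raise it and carry it to above the brick.

```bash
python3 -c "
from h import *
to(.518,-.0536,.14,-13.35)"
```

```text
t 13.02 tcp [0.5402 0.4304 0.1024] yaw -10.37 F [-0.1  0.1 -0.7] w 0.325 q7 -40.8
shift [-16.     2.17  -1.23] spin 0.6
```

>>> jog_arm:
  deltas:
    - [[-0.2,0,-0.4,0],[-0.4,0.1,-0.4,0],[-0.6,0.1,-0.4,0],[-0.6,0.1,0,0],[-0.6,0.1,0,0],[-0.6,0.1,0,0],[-0.6,0.1,0,0],[-0.6,0.1,0,0],[-0.6,0.1,0,0],[-0.6,0.1,0,0],[-0.6,0.1,0,0],[-0.6,0.1,0,0],[-0.6,0.1,0,0],[-0.6,0.1,0,0],[-0.6,0.1,0,0],[-0.6,0.1,0,0],[-0.6,0.1,0,0],[-0.6,0.1,0,0],[-0.6,0.1,0,0],[-0.6,0.1,0,0]]

```text
t: 14.68
ee_pos: [0.5354, 0.0818, 0.1408]
orientation: [[0.181, 0.983, 0.002], [0.983, -0.181, -0.0], [-0.0, 0.002, -1.0]]
force: [-0.6, -0.2, -0.5]
width: 0.324
gripper_force: 30.0
```

>>> jog_arm:
  deltas:
    - [[-0.6,0,0,0],[-0.6,0,0,0],[-0.6,0,0,0],[-0.6,0,0,0],[-0.6,0,0,0],[-0.6,0,0,0],[-0.5,0,0,0],[-0.4,0,0,0],[-0.2,0,0,0.3],[-0.1,0,0,0.3],[0,0,0,0],[0,0,0,0],[0,0,0,0]]

```text
t: 15.77
ee_pos: [0.5096, -0.0565, 0.1395]
orientation: [[0.23, 0.973, 0.0], [0.973, -0.23, 0.001], [0.001, 0.0, -1.0]]
force: [0.6, 0.1, 0.0]
width: 0.326
gripper_force: 30.0
```

```bash
python3 -c "
from h import *
to(.518,-.0536,.06,-13.35)"
```

```text
t 15.77 tcp [ 0.5096 -0.0565  0.1395] yaw -13.28 F [0.6 0.1 0. ] w 0.326 q7 -4.2
shift [0.16 0.25 2.65] spin 0.01
```

>>> jog_arm:
  deltas:
    - [[0.1,0.15,0.3,0],[0.06,0.1,0.4,0],[0,0,0.4,0],[0,0,0.4,0],[0,0,0.4,0],[0,0,0.4,0],[0,0,0.4,0],[0,0,0.3,0],[0,0,0.2,0],[0,0,0.1,0],[0,0,0,0],[0,0,0,0],[0,0,0,0]]

```text
t: 16.85
ee_pos: [0.5181, -0.0546, 0.0408]
orientation: [[0.231, 0.973, 0.001], [0.973, -0.231, -0.0], [0.0, 0.001, -1.0]]
force: [0.1, -0.0, -0.7]
width: 0.323
gripper_force: 30.0
```

```bash
python3 -c "
from h import *
to(.518,-.0536,.0125,-13.35)
a=shot('scene','s7');b=shot('top','t7')
a=cv2.resize(a[110:210,190:290,::-1],(400,400),interpolation=2);b=cv2.resize(b[150:250,260:360,::-1],(400,400),interpolation=2)
cv2.imwrite('pics/c7.png',np.hstack([a,b]))
"
```

```text
t 16.85 tcp [ 0.5181 -0.0546  0.0408] yaw -13.37 F [ 0.1 -0.  -0.7] w 0.323 q7 -3.8
shift [ 0.03 -0.01  0.94] spin -0.0
```

View pics/c7.png

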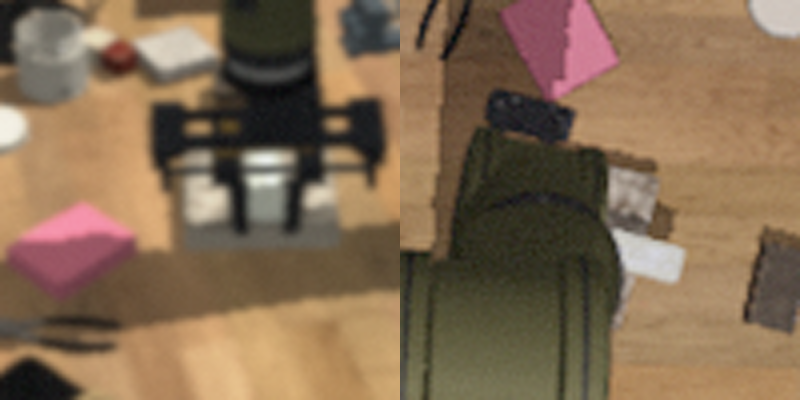

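Top panel: the blank's free end is at (682,264), running across the brick and pointing just short of the sanding block. I check that end against where it should be, then go down.

```bash
python3 -c "
from h import *
print(ray('top',[[330.5,216.0]],.06).round(4), 'want',(.4818,-.2061))
c=eyes.calibration('top')['camera_from_world']; c0=eyes.calibration('top')
for z in(.05,.06,.07):
    p=c@[.4818,-.2061,z,1]; print(c0['fx']*p[0]/p[2]+c0['cx'],c0['fy']*p[1]/p[2]+c0['cy'])
"
```

```text
[[ 0.48  -0.207  0.06 ]] want (0.4818, -0.2061)
329.7138404503077 215.43594148529658
330.23945884299843 215.45204839026158
330.77300214060375 215.46839814382568
```

>>> jog_arm:
  deltas:
    - [[0.02,0,0.2,0],[0,0,0.2,0],[0,0,0.2,0],[0,0,0.12,0],[0,0,0.1,0],[0,0,0.05,0],[0,0,0,0],[0,0,0,0],[0,0,0,0]]

```text
t: 17.7
ee_pos: [0.5179, -0.0541, 0.0144]
orientation: [[0.231, 0.973, 0.0], [0.973, -0.231, 0.0], [0.0, 0.0, -1.0]]
force: [0.3, 0.3, -0.4]
width: 0.323
gripper_force: 30.0
```

>>> jog_arm:
  deltas:
    - [[0,0,0.02,0],[0,0,0,0],[0,0,0,0]]

```text
t: 17.95
ee_pos: [0.518, -0.054, 0.0138]
orientation: [[0.231, 0.973, 0.0], [0.973, -0.231, 0.0], [0.0, 0.0, -1.0]]
force: [-0.8, -0.4, -0.4]
width: 0.324
gripper_force: 30.0
```

>>> jog_arm:
  deltas:
    - [[0,0,0.02,0],[0,0,0,0],[0,0,0,0]]

```text
t: 18.2
ee_pos: [0.518, -0.054, 0.0132]
orientation: [[0.231, 0.973, 0.0], [0.973, -0.231, 0.0], [0.0, 0.0, -1.0]]
force: [-0.3, 0.3, 0.9]
width: 0.324
gripper_force: 30.0
```

>>> jog_arm:
  deltas:
    - [[0,0,0,0],[0,0,0,0],[0,0,0,0],[0,0,0,0],[0,0,0,0],[0,0,0,0],[0,0,0,0],[0,0,0,0]]
  fingers: 0.7

```text
t: 18.87
ee_pos: [0.5178, -0.054, 0.0131]
orientation: [[0.231, 0.973, -0.0], [0.973, -0.231, 0.0], [0.0, -0.0, -1.0]]
force: [-0.1, -0.8, -0.3]
width: 0.701
gripper_force: 0.0
```

>>> jog_arm:
  deltas:
    - [[0,0,-0.2,0],[0,0,-0.4,0],[0,0,-0.6,0],[0,0,-0.6,0],[0.3,0,-0.6,0],[0.6,0,-0.4,0],[0.8,0,0,0],[0.8,0,0,0],[0.8,0,0,0],[0.8,0,0,0],[0.8,0,0,0],[0.8,0,0,0],[0.8,0,0,0],[0.6,0,0,0],[0.3,0,0,0],[0,0,0,0],[0,0,0,0]]

```text
t: 20.28
ee_pos: [0.569, 0.1612, 0.0976]
orientation: [[0.231, 0.973, 0.0], [0.973, -0.231, -0.001], [-0.001, 0.0, -1.0]]
force: [-0.5, 0.5, -0.2]
width: 0.704
gripper_force: 0.0
```

```bash
python3 -c "
from h import *
to(.518,-.0536,.0125,-13.35)
a=shot('scene','s8');b=shot('top','t8')
a=cv2.resize(a[110:210,190:290,::-1],(400,400),interpolation=2);b=cv2.resize(b[150:250,260:360,::-1],(400,400),interpolation=2)
cv2.imwrite('pics/c8.png',np.hstack([a,b]))
im=cv2.imread('pics/t8.png'); hsv=cv2.cvtColor(im,cv2.COLOR_BGR2HSV)
w=np.zeros(im.shape[:2],'uint8'); w[185:235,270:340]=((hsv[...,1]<45)&(hsv[...,2]>185))[185:235,270:340]
c=max(cv2.findContours(cv2.morphologyEx(w,cv2.MORPH_OPEN,np.ones((5,5))),0,1)[0],key=cv2.contourArea)
P=ray('top',c[:,0],.033)[:,:2]; R=cv2.minAreaRect((P*1000).astype('float32')); print(R,cv2.boxPoints(R))
"
```

```text
t 20.28 tcp [0.569  0.1612 0.0976] yaw -13.38 F [-0.5  0.5 -0.2] w 0.704 q7 -20.8
shift [-7.36  0.    2.84] spin -0.01
((496.4710693359375, -121.64322662353516), (170.00682067871094, 36.27101516723633), 76.50550079345703) [[ 459.00052 -200.06793]
 [ 494.27017 -208.53185]
 [ 533.94165  -43.21852]
 [ 498.67197  -34.75461]]
```

View pics/c8.png

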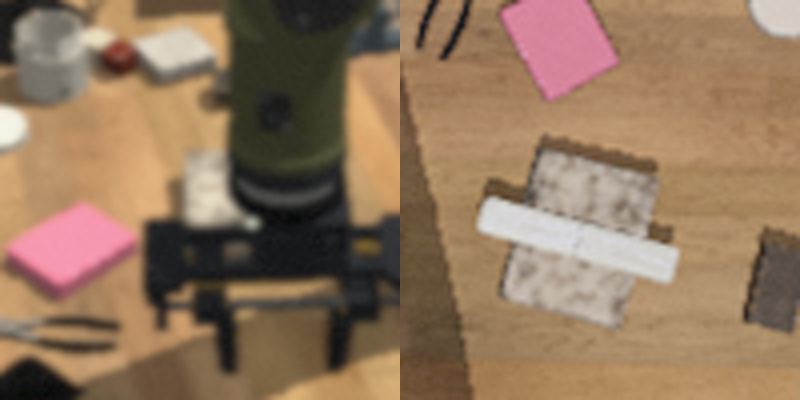

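The blank lies squarely across the middle of the brick, with its ends at panel (480,215) and (678,262) overhanging alike. It is within about 5 mm and 0.02 rad of where it should be, and the gripper is clear.

```bash
python3 -c "
from cell import order
print(order.finish_job())"
```

```text
the job is handed in; nothing more can be done
None
```

The blank was slid to the left edge, picked up by its overhanging end and laid across the fire brick within about 5 mm of centre by the last top view; the job was handed in after about 20 s of robot time, and no verdict came back.

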